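# Gauge the roller sleeves

### The job

The two tall brass sleeves on the leather bench look alike outside, but only one has a bore wide enough for the steel gauge pin. Slide that one down the pin until it sits fully home on the gauge's base, and stand the other, which does not fit, upright on the floor of the open wooden reject tray. Let go of both.

Things in the scene. Friction and masses are not known exactly. Their poses are not given: they have to be found in the camera images.
- sleeve_a_mid (a point): Centre (half-way up, on the axis) of the wide-bored plain brass sleeve: a tube standing upright on the bench, 50 mm tall, 44 mm outside diameter, 30 mm through bore (wall 7 mm), about 0.33 kg. It fits the gauge pin. z is its axis; it is the same all round and either way up. The point lies 25 mm above the surface it stands on.
- sleeve_b_mid (a point): Centre (half-way up, on the axis) of the narrow-bored plain brass sleeve: same 50 mm height and 44 mm outside diameter, but only a 14 mm through bore (wall 15 mm), about 0.55 kg. It stands upright and does not go over the gauge pin. z is its axis; same all round and either way up. The point lies 25 mm above the surface it stands on.
- gauge_foot (a point): Foot of the gauge pin: the centre of the top face of the fixed dark steel base (120 x 120 mm, 20 mm thick, so this point is 20 mm above the bench). The bright steel pin rises vertically (+z) 60 mm from here: 22 mm diameter for its lower 38 mm, then tapering to a blunt 8 mm tip at 60 mm. A sleeve fully home has its centre 25 mm above this point. x and y are along the base's edges.
- tray_floor (a point): Centre of the inner floor of the fixed open wooden reject tray, outside 166 x 166 x 32 mm, walls 8 mm thick, inside 150 x 150 mm; the floor is 8 mm above the bench and the walls rise 24 mm above it. x and y are along the tray's walls, z up. A sleeve standing in it has its centre 25 mm above this point.
Mind the look-alikes: they are no part of the job. What is shaped like the part that bears sleeve_a_mid but purple or red is not meant.

How it is judged:
By the outcome, as a careful person would: the job done as asked, in the order asked, and still so for the second after the job is handed in, with the robot touching nothing.
It also fails if it takes over 64 s, if anything falls off the work surface, if the arm or the gripper's body presses on something with over 40 N, if the wrist force passes 120 N, or if a joint passes its speed limit or range.

### The arm

A 6-joint arm with a two-finger parallel gripper is mounted at the origin on the work surface. World frame = base frame: x ahead of the robot, y to its left, z up, the work surface at z = 0. Lengths are in m, angles in rad, forces in N, time in s.
With the tool pointing down it reaches from about 0.225 to 0.875 m from the base axis. Payload 3.4 kg.
Tool frame: the origin (TCP) lies between the finger pads; the fingertips stand 14 mm ahead of it and the grasp point (between the pads) lies 5 mm behind it; z points along the fingers, y is the direction in which the jaws open and shut (so a half turn about z gives the same grasp; the last joint's range is limited). The gripper opens to 85 mm and grips with 20 to 120 N. Pads are 22 mm wide; open, the fingers measure 114 mm over their backs; the gripper's body (76 mm by 85 mm) begins 54 mm behind the grasp point. The pads swing forward as they close: fully open they stand 13 mm farther back than shut.
Start: joints at [1.166, 0.276, 1.505, -0, 1.361, -0.121], TCP at [0.161, 0.552, 0.245] pointing down, gripper open.
Joint ranges: [-2.89, 2.89], [-0.75, 2.08], [0.22, 2.7], [-1.18, 4.32], [0.11, 2.71], [-2.7, 2.7]. Speed limits (rad/s): [2.57, 2.57, 3.14, 3.14, 3.14, 3.14].

### API

Orientations are given as a unit quaternion [w, x, y, z].
In Python, from rig import manip, get_image, job gives the robot as it stands. The module is installed in compiled form; this text tells all that it offers.
- The arm moves only by the tool step_arm, never from a script. Its argument "moves" is one flat list of numbers, 5 for each row, row after row: the shift along the tool's x, y, z as a fraction of full scale, then the turn about the tool's z as a fraction of full scale, then the gripper's target within -1 to 1 (shut at 1, half-way at 0, fully open at -1). In form: [dx, dy, dz, twist, hand, dx, dy, dz, twist, hand, ...]. A call has 1 to 5 rows; each row is the pose to reach, as a shift and turn from the pose commanded when the call began, along the tool's axes at that moment, turning the shorter way round; what a row does not reach only later rows make up. Full scale, the value 1, is 500 mm for a shift and pi rad for a turn. A row lasts 1/10 s, in which the tool goes at most 50 mm and 8.59 degrees, less where a joint would pass 70% of its speed; a pose out of reach is approached as far as the arm can. A call with a number of a shift or a turn outside -1 to 1 is refused whole. A call with a gripper value outside its range is refused whole. The fingers move at their own pace and stop on an object; "force" is the grip in N (left out, the last holds). Time passes only in rows, so rows that repeat a pose let the fingers close. It gives the time, the measured TCP pose, the force and the opening at its end, in the units of the state.
- manip.get_state(): the state, without advancing time (a new reading comes with each control period).
- get_image(name): name is "scene" or "top"; returns a dict with "frame" (480x640x3 uint8, blue, green, red), "fx", "fy", "cx", "cy" (pixels), "k1" (the pictures are not rectified: a ray, as slopes to the right and down, at radius r is drawn at 1 + k1 r^2 times it, then the intrinsics apply), "rvec" (rotation vector, rad) and "tvec" (3), from world to camera coordinates, as OpenCV has them. Camera axes: x right, y down, z forward; pixel columns grow to the right and rows downward; lengths in m; the calibration is good to about 2 mm. A picture is of the moment at which its call begins. There is no depth.
- job.sign_off(): hands the job in, once; it reports no verdict.
The state is a dict: "clock": time; "qpos": joint angles; "qd": joint speeds; "effort": joint torques, N m; "position": TCP position; "ee_rot": TCP orientation; "contact_force": force on the tool from outside, world axes, zero at the start; "moment": the same for the moment, N m; "width": finger opening in m.
Only numpy, scipy, OpenCV 4.12 (cv2) and the standard library are available. Lean on these libraries where they do the work, as an engineer would, in place of code of your own. Each camera call takes 0.05 s, during which the arm holds its last target. There are 200 camera calls.

## Working session

There is one attempt and no reset: what is moved stays moved. The work goes in short steps, Python scripts to look and compute and a tool call to move; the robot and the scene stay as the last step left them, time stands still between calls to the robot, and variables do not carry over. Pictures are saved under pics/ and viewed, about 8 in all and at most 12, crops included, and the job is handed in when it is done.

Besides the shell and the picture viewer there is one more tool, called after "Emit:" by a JSON object that holds its "fn" and its "kwargs". step_arm: Moves the arm, as the interface text tells. Its arguments: {"type":"object","properties":{"moves":{"type":"array","items":{"type":"number","minimum":-1,"maximum":1}},"force":{"type":"number"}},"required":["moves"]}

```bash
mkdir -p pics
cat > h.py <<'E'
import numpy as np, cv2
from rig import manip, get_image, job
def shot(name, fn=None):
    d=get_image(name)
    if fn: cv2.imwrite('pics/'+fn,d['frame'])
    return d
def ray(d,u,v):
    x=(u-d['cx'])/d['fx']; y=(v-d['cy'])/d['fy']
    rd=np.hypot(x,y); r=rd
    for _ in range(30): r=rd/(1+d['k1']*r*r)
    s=r/rd if rd>0 else 1
    R=cv2.Rodrigues(np.array(d['rvec'],float))[0]; t=np.array(d['tvec'],float).ravel()
    return -R.T@t, R.T@np.array([x*s,y*s,1.])
def onz(d,u,v,z):
    o,w=ray(d,u,v); return o+w*(z-o[2])/w[2]
def proj(d,P):
    R=cv2.Rodrigues(np.array(d['rvec'],float))[0]; p=R@np.array(P,float)+np.array(d['tvec'],float).ravel()
    x,y=p[:2]/p[2]; s=1+d['k1']*(x*x+y*y)
    return d['fx']*x*s+d['cx'], d['fy']*y*s+d['cy']
E
python3 - <<'E'
from h import *
a=shot('scene','s1.png'); b=shot('top','t1.png')
for d in(a,b): print(d['fx'],d['k1'],ray(d,320,240))
s=manip.get_state(); print(s)
E
```

```text
621.3082873147453 -0.11767909470688345 (array([0.81419361, 0.45055661, 0.99721203]), array([-0.3121528 , -0.41529565, -0.85456975]))
604.1986614501881 -0.06512075714464839 (array([ 0.17959266, -0.00322785,  1.2775034 ]), array([ 0.23051524,  0.00531544, -0.97307273]))
{'clock': 0.1, 'qpos': array([ 1.16599133e+00,  2.76548367e-01,  1.50601154e+00, -1.83693095e-05,
        1.36072994e+00, -1.21012809e-01]), 'qd': array([-9.33737993e-04, -2.29315143e-03, -1.64574008e-03, -2.02540330e-03,
       -6.98827410e-05, -4.85274655e-04]), 'effort': array([ 1.54440208e-04, -4.17702341e+01, -2.46406245e+01, -2.62325875e-04,
        5.87754766e-03,  8.36091516e-06]), 'position': array([0.16083507, 0.55156972, 0.24451474]), 'ee_rot': array([-2.11870328e-04,  1.41418451e-01,  9.89949545e-01, -8.21773389e-04]), 'contact_force': array([-0.5145542 , -0.12274686,  0.65176766]), 'moment': array([-0.0022845 , -0.01753735,  0.04189849]), 'width': 0.08525782918667103}
```

View pics/s1.png

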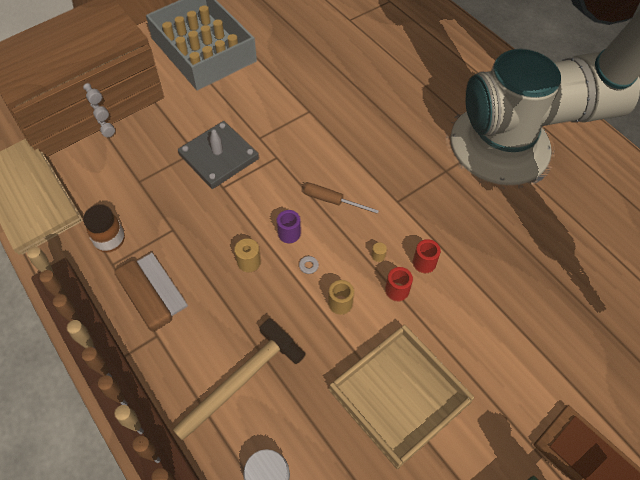

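View pics/t1.png

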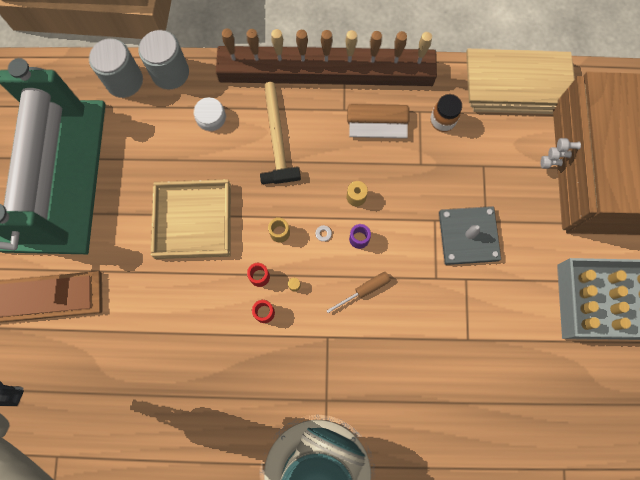

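The scene picture shows the wide brass sleeve at (341,297) and the narrow one at (247,255). In the top picture they are at (279,231) and (357,194). Not wanted:
- purple sleeve at top (360,237)
- red sleeves at top (258,274) and (263,311)
- small brass plug at top (294,284)
- brass pins in the grey box

The gauge is at top (470,236) and the tray at top (191,219).

```bash
cat > m.py <<'E'
from h import *
a=shot('scene'); b=shot('top')
def crop(d,u,v,r,k): return cv2.resize(d['frame'][v-r:v+r,u-r:u+r],(k,k),interpolation=cv2.INTER_NEAREST)
cv2.imwrite('pics/c1.png',np.vstack([np.hstack([crop(b,279,231,20,290),crop(b,357,194,20,290)]),np.hstack([crop(a,341,297,25,290),crop(a,247,255,25,290)])]))
# sleeve: full mask centroid, both views
for n,(ua,va),(ub,vb) in [('A',(341,297),(279,231)),('B',(247,255),(357,194))]:
    for d,u,v in((a,ua,va),(b,ub,vb)):
        r=24; f=d['frame'][v-r:v+r,u-r:u+r]; h=cv2.cvtColor(f,cv2.COLOR_BGR2HSV)
        print(n,h[r,r-12:r+13].tolist())
print('tray/gauge hsv')
h=cv2.cvtColor(b['frame'],cv2.COLOR_BGR2HSV)
print(h[220,145:160].tolist(),h[250,434:446].tolist())
E
python3 m.py
```

```text
A [[16, 141, 78], [17, 135, 85], [19, 144, 135], [18, 143, 166], [17, 141, 164], [18, 139, 158], [18, 142, 149], [16, 134, 129], [14, 132, 112], [14, 131, 105], [13, 125, 106], [13, 132, 106], [13, 128, 106], [14, 125, 106], [13, 126, 105], [14, 129, 99], [14, 132, 95], [16, 142, 106], [18, 141, 137], [18, 141, 157], [17, 141, 165], [18, 141, 170], [18, 141, 170], [19, 144, 136], [15, 131, 146]]
A [[15, 126, 220], [15, 128, 215], [20, 145, 224], [20, 145, 220], [19, 146, 211], [18, 139, 132], [15, 126, 123], [14, 124, 138], [13, 123, 139], [14, 121, 137], [13, 123, 139], [14, 124, 138], [14, 122, 138], [14, 122, 138], [14, 124, 138], [14, 124, 138], [14, 124, 142], [18, 142, 189], [20, 143, 221], [19, 146, 211], [18, 143, 153], [19, 139, 90], [19, 130, 92], [14, 123, 137], [14, 122, 138]]
B [[16, 135, 85], [18, 139, 110], [18, 140, 159], [18, 141, 174], [18, 141, 175], [18, 143, 171], [18, 142, 169], [18, 140, 169], [18, 142, 165], [18, 144, 165], [18, 143, 166], [18, 138, 170], [18, 140, 170], [18, 141, 170], [18, 141, 168], [18, 144, 167], [18, 139, 171], [18, 143, 169], [18, 139, 
[... 246 characters left out ...]
], [19, 146, 217], [19, 146, 216], [19, 147, 212], [19, 146, 211], [19, 147, 212], [20, 144, 218], [19, 146, 219], [19, 144, 219], [19, 144, 219], [19, 145, 218], [19, 144, 218], [19, 144, 216], [19, 143, 185], [15, 126, 123], [14, 122, 130], [14, 123, 129]]
tray/gauge hsv
[[14, 125, 221], [15, 125, 221], [15, 126, 221], [15, 126, 221], [15, 126, 221], [15, 126, 221], [15, 120, 223], [19, 108, 230], [19, 107, 224], [18, 110, 176], [18, 103, 106], [19, 103, 84], [17, 104, 103], [18, 107, 134], [18, 107, 145]] [[14, 127, 177], [14, 122, 144], [14, 127, 179], [14, 125, 216], [14, 126, 220], [14, 125, 220], [14, 126, 220], [14, 125, 219], [14, 117, 186], [18, 45, 96], [60, 11, 94], [60, 9, 108]]
```

View pics/c1.png

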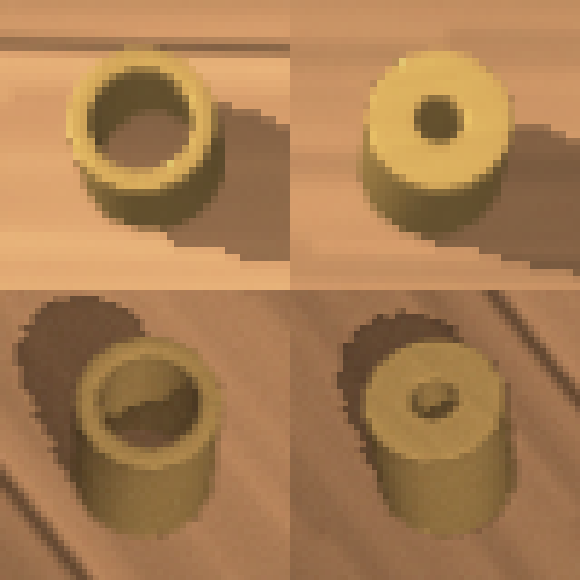

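The crop confirms it: the left sleeve (top 279,231 / scene 341,297) has the wide bore with a thin wall, and the right one (357,194 / 247,255) has a small hole. Sleeve A is the first.

```bash
cat > m2.py <<'E'
from h import *
a=shot('scene'); b=shot('top')
def big(m,d,u,v):
    cs,_=cv2.findContours(m.astype(np.uint8),cv2.RETR_EXTERNAL,cv2.CHAIN_APPROX_NONE)
    return max(cs,key=lambda c:cv2.contourArea(cv2.convexHull(c)))
def sub(d,u,v,r):
    m=np.zeros((480,640),bool); m[v-r:v+r+1,u-r:u+r+1]=1; return m
def hsv(d): 
    h=cv2.cvtColor(d['frame'],cv2.COLOR_BGR2HSV).astype(int); return h[...,0],h[...,1],h[...,2]
def tri(u1,u2):
    o1,w1=ray(a,*u1);o2,w2=ray(b,*u2)
    s=np.linalg.lstsq(np.c_[w1,-w2],o2-o1,rcond=None)[0]
    p,q=o1+w1*s[0],o2+w2*s[1]; return (p+q)/2,np.linalg.norm(p-q)
for n,pa,pb in [('A',(341,297),(279,231)),('B',(247,255),(357,194))]:
    H,S,V=hsv(b); c=cv2.convexHull(big(sub(b,*pb,20)&(H>=18)&(S>138)&(V>195),b,*pb)); e=cv2.fitEllipse(c)
    print(n,'top face',e,onz(b,*e[0],.05))
    # silhouette centres
    cc=[]
    for d,p,hh in((a,pa,17),(b,pb,17)):
        H,S,V=hsv(d); c=cv2.convexHull(big(sub(d,*p,30)&(H>=hh)&(S>133)&(V>60),d,*p)); M=cv2.moments(c); cc.append((M['m10']/M['m00'],M['m01']/M['m00'])); print(' sil',cv2.boundingRect(c),onz(d,*cc[-1],.025))
    print(' tri',tri(*cc))
H,S,V=hsv(b)
c=big(sub(b,470,236,36)&(S<60),b,0,0); r=cv2.minAreaRect(c); print('gauge',r,onz(b,*r[0],.02))
p=cv2.boxPoints(r); print([onz(b,*q,.02).round(4).tolist() for q in p])
c=big(sub(b,191,219,48)&(S<114)&(H>16),b,0,0); r=cv2.minAreaRect(c); print('tray',r,onz(b,*r[0],.03))
p=cv2.boxPoints(r); print([onz(b,*q,.032).round(4).tolist() for q in p])
def crop(d,u,v,r,k): return cv2.resize(d['frame'][v-r:v+r,u-r:u+r],(k,k),interpolation=cv2.INTER_NEAREST)
cv2.imwrite('pics/c2.png',np.hstack([crop(b,470,236,36,396),crop(a,217,152,44,396)]))
H,S,V=hsv(a); c=big(sub(a,218,153,44)&(S<70),a,0,0); r=cv2.minAreaRect(c); print('gauge a',r,onz(a,*r[0],.015))
E
python3 m2.py
```

```text
A top face ((277.8313293457031, 226.9688262939453), (18.564159393310547, 19.8443546295166), 73.8624267578125) [0.49665477 0.09260204 0.05      ]
 sil (328, 280, 26, 35) [0.49825991 0.09165961 0.025     ]
 sil (268, 217, 21, 25) [0.49816928 0.09296844 0.025     ]
 tri (array([0.49826389, 0.09246829, 0.02597746]), np.float64(0.0010875827781806906))
B top face ((356.95379638671875, 189.87510681152344), (18.062532424926758, 19.76666259765625), 84.68798828125) [ 0.58173577 -0.07293228  0.05      ]
 sil (234, 239, 26, 33) [ 0.5836612  -0.07430714  0.025     ]
 sil (347, 181, 21, 25) [ 0.58314829 -0.07345557  0.025     ]
 tri (array([ 0.58342979, -0.07380029,  0.02517745]), np.float64(0.0009496409905040524))
gauge ((469.5304870605469, 235.2743682861328), (56.54094314575195, 56.20964813232422), 83.6598129272461) [ 0.49461993 -0.31736241  0.02      ]
[[0.549, -0.2517, 0.02], [0.5658, -0.3744, 0.02], [0.4411, -0.3821, 0.02], [0.4253, -0.262, 0.02]]
tray ((190.5, 218.5), (79.0, 79.0), 90.0) [0.51680121 0.28281007 0.03      ]
[[0.604, 0.3759, 0.032], [0.607, 0.2023, 0.032], [0.4317, 0.1925, 0.032], [0.428, 0.3606, 0.032]]
gauge a ((218.15769958496094, 153.24029541015625), (52.35749816894531, 65.21173858642578), 56.72511291503906) [ 0.50070882 -0.3149552   0.015     ]
```

View pics/c2.png

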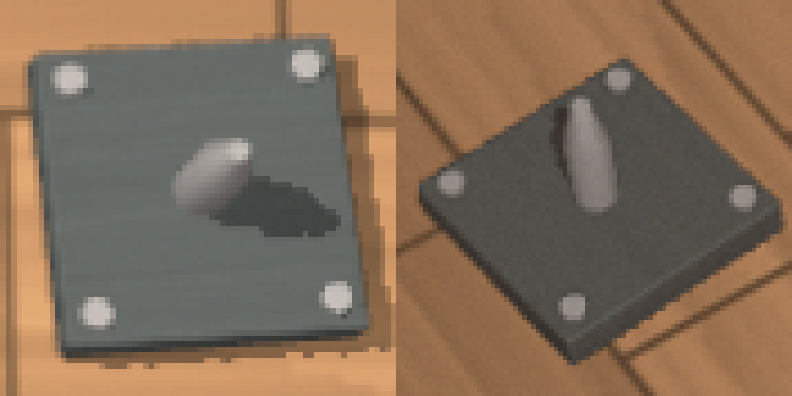

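The crop shows the gauge base with four bolts, and the pin tip at top px (477,227) and scene px (214,131). I'll get the pin position from the bolts and the tip.

```bash
cat > m3.py <<'E'
from h import *
a=shot('scene'); b=shot('top')
L=[(434+x/5.5-.5,200+y/5.5-.5) for x,y in [(69.5,79.5),(306.5,66.5),(338,297),(97,313)]]
R=[(173+(x-396)/4.5-.5,108+y/4.5-.5) for x,y in [(451,182),(619,79),(743,197),(573,307)]]
for d,P in((b,L),(a,R)):
    Q=np.array([onz(d,*p,.022) for p in P]); print(Q.round(4).tolist(),Q.mean(0)); e=Q[1]-Q[0]; print(np.degrees(np.arctan2(e[1],e[0])))
tb=(434+240/5.5-.5,200+150/5.5-.5); ta=(173+184/4.5-.5,108+101/4.5-.5)
print(onz(b,*tb,.078),onz(a,*ta,.078))
for P in [(.4965,-.3165),(.497,-.3155)]:
  print([np.round(proj(d,(*P,.08)),1).tolist() for d in(b,a)],tb,ta)
s=manip.get_state();import scipy.spatial.transform as T
q=s['ee_rot'];print(T.Rotation.from_quat(np.r_[q[1:],q[0]]).as_matrix().round(4))
E
python3 m3.py
```

```text
[[0.5405, -0.2677, 0.022], [0.5479, -0.3618, 0.022], [0.4552, -0.3701, 0.022], [0.447, -0.2759, 0.022]] [ 0.49766923 -0.31887052  0.022     ]
-85.50348187190254
[[0.5509, -0.3621, 0.022], [0.4572, -0.3698, 0.022], [0.4488, -0.2761, 0.022], [0.5425, -0.268, 0.022]] [ 0.49986347 -0.31899669  0.022     ]
-175.28319080995962
[ 0.49844614 -0.31928483  0.078     ] [ 0.49800681 -0.32186959  0.078     ]
[[476.1, 227.4], [215.3, 130.6]] (477.1363636363636, 226.77272727272728) (213.38888888888889, 129.94444444444446)
[[475.6, 227.2], [215.4, 131.0]] (477.1363636363636, 226.77272727272728) (213.38888888888889, 129.94444444444446)
[[-9.6e-01  2.8e-01 -1.0e-04]
 [ 2.8e-01  9.6e-01 -1.0e-04]
 [ 0.0e+00 -1.0e-04 -1.0e+00]]
```

Emit:
{"fn": "step_arm", "kwargs": {"moves": [-0.9,-0.69,0.2,0,-1,-0.9,-0.69,0.2,0,-1,-0.9,-0.69,0.2,0,-1,-0.9,-0.69,0.2,0,-1,-0.9,-0.69,0.2,0,-1], "force": 50}}

```text
clock: 0.9
position: [0.3074, 0.352, 0.2018]
ee_rot: [0.0, 0.141, 0.99, 0.0]
contact_force: [1.3, -0.3, 0.2]
width: 0.0857
```

```bash
cat > go.py <<'E'
import sys; from h import *
from scipy.spatial.transform import Rotation as T
# usage: go.py x y z -> tool-axis fractions from measured pose
s=manip.get_state(); q=s['ee_rot']; R=T.from_quat(np.r_[q[1:],q[0]]).as_matrix()
d=np.array(list(map(float,sys.argv[1:4])))-s['position']
print('clk',s['clock'],'pos',s['position'].round(4),'frac',(R.T@d/.5).round(4),'rows',np.linalg.norm(d)/.05,'yaw',np.degrees(np.arctan2(R[1,1],R[0,1])).round(2),'F',s['contact_force'].round(1),'w',s['width'].round(4))
E
python3 go.py .4975 .0925 .12
```

```text
Traceback (most recent call last):
  File "go.py", line 6, in <module>
    print('clk',s['clock'],'pos',s['position'].round(4),'frac',(R.T@d/.5).round(4),'rows',np.linalg.norm(d)/.05,'yaw',np.degrees(np.arctan2(R[1,1],R[0,1])).round(2),'F',s['contact_force'].round(1),'w',s['width'].round(4))
                                                                                                                                                                                                         ^^^^^^^^^^^^^^^^
AttributeError: 'float' object has no attribute 'round'
```

```bash
sed -i "s/s\['width'\].round(4)/round(s['width'],4)/" go.py; python3 go.py .4975 .0925 .12
```

```text
clk 0.9 pos [0.3074 0.352  0.2018] frac [-0.5098 -0.3923  0.1636] rows 6.637932851531781 yaw 73.78 F [ 1.3 -0.3  0.2] w 0.0857
```

Emit:
{"fn": "step_arm", "kwargs": {"moves": [-0.51,-0.39,0.16,0,-1,-0.51,-0.39,0.16,0,-1,-0.51,-0.39,0.16,0,-1,-0.51,-0.39,0.16,0,-1,-0.51,-0.39,0.16,0,-1]}}

```text
clock: 1.4
position: [0.4515, 0.1564, 0.1413]
ee_rot: [0.001, 0.142, 0.99, 0.0]
contact_force: [-0.0, 0.6, 0.3]
width: 0.0851
```

```bash
python3 go.py .4975 .0925 .12
```

```text
clk 1.4 pos [0.4515 0.1564 0.1413] frac [-0.1241 -0.0968  0.0427] rows 1.6312010759175029 yaw 73.72 F [-0.   0.6  0.3] w 0.0851
```

Emit:
{"fn": "step_arm", "kwargs": {"moves": [-0.124,-0.097,0.043,0,-1,-0.124,-0.097,0.043,0,-1,-0.124,-0.097,0.043,0,-1,-0.124,-0.097,0.043,0,-1,-0.124,-0.097,0.043,0,-1]}}

```text
clock: 1.9
position: [0.4956, 0.095, 0.1201]
ee_rot: [-0.0, 0.141, 0.99, 0.0]
contact_force: [-0.7, -0.0, -0.2]
width: 0.0857
```

```bash
python3 go.py .4975 .0925 .03
```

```text
clk 1.9 pos [0.4956 0.095  0.1201] frac [-0.0051 -0.0038  0.1803] rows 1.8038366799235501 yaw 73.77 F [-0.7 -0.  -0.2] w 0.0857
```

Emit:
{"fn": "step_arm", "kwargs": {"moves": [-0.005,-0.004,0.06,0,-1,-0.005,-0.004,0.12,0,-1,-0.005,-0.004,0.18,0,-1,-0.005,-0.004,0.183,0,-1,-0.005,-0.004,0.183,0,-1]}}

```text
clock: 2.4
position: [0.4976, 0.0926, 0.0288]
ee_rot: [-0.0, 0.141, 0.99, 0.0]
contact_force: [0.5, -0.5, 0.5]
width: 0.0853
```

```bash
python3 go.py .4975 .0925 .028
```

```text
clk 2.4 pos [0.4976 0.0926 0.0288] frac [ 0.0001 -0.0002  0.0015] rows 0.015723394674972236 yaw 73.83 F [ 0.5 -0.5  0.5] w 0.0853
```

Emit:
{"fn": "step_arm", "kwargs": {"moves": [0,0,0,0,0,0,0,0,0,0.3,0,0,0,0,1,0,0,0,0,1,0,0,0,0,1], "force": 50}}

```text
clock: 2.9
position: [0.4991, 0.0919, 0.03]
ee_rot: [0.001, 0.142, 0.99, 0.001]
contact_force: [-0.9, 1.1, 6.9]
width: 0.0422
```

Emit:
{"fn": "step_arm", "kwargs": {"moves": [0,0,0,0,1,0,0,0,0,1,0,0,0,0,1,0,0,0,0,1]}}

```text
clock: 3.3
position: [0.4991, 0.0919, 0.03]
ee_rot: [0.001, 0.142, 0.99, 0.001]
contact_force: [-0.9, 2.3, 6.6]
width: 0.0423
```

Emit:
{"fn": "step_arm", "kwargs": {"moves": [0,0,-0.05,0,1,0,0,-0.12,0,1,0,0,-0.2,0,1,0,0,-0.24,0,1,0,0,-0.24,0,1]}}

```text
clock: 3.8
position: [0.5003, 0.0916, 0.1517]
ee_rot: [0.004, 0.141, 0.99, 0.001]
contact_force: [-0.6, 0.5, -2.9]
width: 0.0422
```

```bash
python3 go.py .4985 -.3195 .149
python3 - <<'E'
from h import *
a=shot('scene');b=shot('top')
c=lambda d,p:cv2.resize(d['frame'][int(p[1])-45:int(p[1])+45,int(p[0])-45:int(p[0])+45],(396,396))
P=manip.get_state()['position'];cv2.imwrite('pics/g1.png',np.hstack([c(b,proj(b,P)),c(a,proj(a,P))]))
E
```

```text
clk 3.8 pos [0.5003 0.0916 0.1517] frac [-0.2269 -0.7904  0.0049] rows 8.223150046059237 yaw 73.74 F [-0.6  0.5 -2.9] w 0.0422
```

View pics/g1.png

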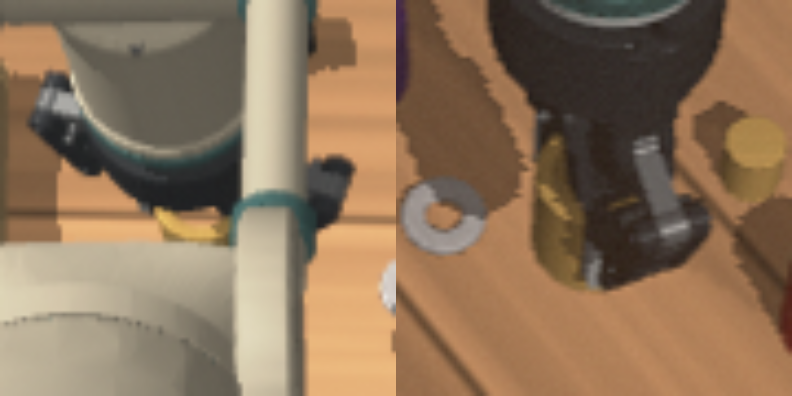

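The crop shows the sleeve between the fingers, clear of the bench, and the force dropped by about 3 N, which matches its weight. Next is carrying it over to the gauge.

Emit:
{"fn": "step_arm", "kwargs": {"moves": [-0.023,-0.079,0,0,1,-0.068,-0.237,0,0,1,-0.113,-0.395,0,0,1,-0.136,-0.474,0,0,1,-0.159,-0.553,0,0,1]}}

```text
clock: 4.4
position: [0.4954, -0.1508, 0.146]
ee_rot: [-0.002, 0.141, 0.99, 0.001]
contact_force: [0.6, -0.6, -2.2]
width: 0.0418
```

```bash
python3 go.py .4985 -.3195 .149
```

```text
clk 4.4 pos [ 0.4954 -0.1508  0.146 ] frac [-0.1004 -0.3222 -0.0068] rows 3.375887276994464 yaw 73.74 F [ 0.6 -0.6 -2.2] w 0.0418
```

Emit:
{"fn": "step_arm", "kwargs": {"moves": [-0.028,-0.09,-0.006,0,1,-0.056,-0.18,-0.006,0,1,-0.084,-0.26,-0.006,0,1,-0.094,-0.3,-0.006,0,1,-0.094,-0.3,-0.006,0,1]}}

```text
clock: 4.9
position: [0.4992, -0.3092, 0.1488]
ee_rot: [-0.002, 0.143, 0.99, 0.001]
contact_force: [0.3, -0.2, -2.7]
width: 0.0421
```

Emit:
{"fn": "step_arm", "kwargs": {"moves": [0,0,0,0,1,0,0,0,0,1,0,0,0,0,1]}}

```text
clock: 5.2
position: [0.5001, -0.3049, 0.151]
ee_rot: [-0.001, 0.141, 0.99, 0.001]
contact_force: [-0.5, -0.2, -2.7]
width: 0.0422
```

```bash
python3 go.py .4985 -.3195 .149
python3 - <<'E'
from h import *
a=shot('scene');b=shot('top')
P=manip.get_state()['position']
print(proj(b,P),proj(a,P))
c=lambda d,u,v,r:cv2.resize(d['frame'][v-r:v+r,u-r:u+r],(396,396))
cv2.imwrite('pics/g2.png',np.hstack([c(b,485,225,45),c(a,210,125,45)]))
E
```

```text
clk 5.2 pos [ 0.5001 -0.3049  0.151 ] frac [-0.0051 -0.0289  0.004 ] rows 0.29618770287765056 yaw 73.83 F [-0.5 -0.2 -2.7] w 0.0422
(np.float64(479.51735922822), np.float64(216.11928418415152)) (np.float64(211.509540501956), np.float64(109.47481705011387))
```

View pics/g2.png

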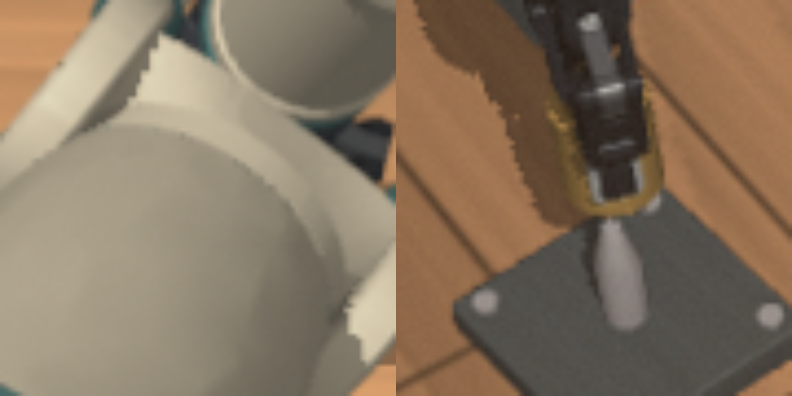

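The scene crop shows the sleeve upright over the pin, with the last 15 mm of sideways correction still to make. I'll make it, then compare the sleeve's silhouette with the position I expect.

Emit:
{"fn": "step_arm", "kwargs": {"moves": [-0.005,-0.029,0,0,1,-0.005,-0.029,0,0,1,-0.005,-0.029,0,0,1,-0.005,-0.029,0,0,1]}}

```text
clock: 5.7
position: [0.4985, -0.3214, 0.1513]
ee_rot: [-0.0, 0.142, 0.99, 0.0]
contact_force: [0.0, -0.2, -2.5]
width: 0.0421
```

```bash
python3 go.py .4985 -.3195 .149
cat > sil.py <<'E'
from h import *
a=shot('scene'); P=manip.get_state()['position']
h=cv2.cvtColor(a['frame'],cv2.COLOR_BGR2HSV).astype(int)
u,v=map(int,proj(a,P)); m=np.zeros((480,640),bool); m[v-30:v+40,u-30:u+30]=1
m&=(h[...,0]>=17)&(h[...,0]<=24)&(h[...,1]>130)&(h[...,2]>60)
m=cv2.morphologyEx(m.astype(np.uint8),cv2.MORPH_OPEN,np.ones((2,2)))
ys,xs=np.nonzero(m)
for y in range(ys.min(),ys.max()+1):
    r=xs[ys==y]
    if len(r): print(y,r.min(),r.max(),(r.min()+r.max())/2,end=' | ')
print()
for zb in(-.03,):
    # predicted cylinder outline for axis at TCP
    t=np.linspace(0,2*np.pi,72)
    Q=np.array([proj(a,P+[.022*np.cos(k),.022*np.sin(k),z]) for k in t for z in(zb,zb+.05)])
    print('pred u',Q[:,0].min(),Q[:,0].max(),'v',Q[:,1].min(),Q[:,1].max(), 'pin tip',proj(a,(.4985,-.3195,.08)))
E
python3 sil.py
```

```text
clk 5.7 pos [ 0.4985 -0.3214  0.1513] frac [0.001  0.0036 0.0047] rows 0.060071808033260184 yaw 73.71 F [ 0.  -0.2 -2.5] w 0.0421
96 218 219 218.5 | 97 197 219 208.0 | 98 197 219 208.0 | 99 197 219 208.0 | 100 197 219 208.0 | 101 197 199 198.0 | 102 197 202 199.5 | 103 198 220 209.0 | 104 198 220 209.0 | 105 198 220 209.0 | 106 199 202 200.5 | 107 199 202 200.5 | 108 199 221 210.0 | 109 199 221 210.0 | 110 199 221 210.0 | 111 200 221 210.5 | 112 200 221 210.5 | 113 200 222 211.0 | 114 200 222 211.0 | 115 200 222 211.0 | 116 200 221 210.5 | 117 201 221 211.0 | 118 201 221 211.0 | 119 201 220 210.5 | 120 202 219 210.5 | 121 203 218 210.5 | 122 204 217 210.5 | 123 206 215 210.5 | 124 209 210 209.5 | 
pred u 194.54161565589493 221.8316396702719 v 87.83201833044564 123.7451422054859 pin tip (np.float64(213.65489549699592), np.float64(130.11430053997873))
```

The silhouette matches the expected outline to about 1 px. I'll lower it in stages and watch the force.

Emit:
{"fn": "step_arm", "kwargs": {"moves": [0.001,0.0036,0.02,0,1,0.001,0.0036,0.04,0,1,0.001,0.0036,0.07,0,1,0.001,0.0036,0.09,0,1,0.001,0.0036,0.1,0,1]}}

```text
clock: 6.25
position: [0.4978, -0.3187, 0.0995]
ee_rot: [-0.001, 0.141, 0.99, 0.001]
contact_force: [-0.1, 0.4, -3.2]
width: 0.0423
```

Emit:
{"fn": "step_arm", "kwargs": {"moves": [0,0,0.015,0,1,0,0,0.03,0,1,0,0,0.04,0,1]}}

```text
clock: 6.55
position: [0.4986, -0.3194, 0.0808]
ee_rot: [-0.0, 0.141, 0.99, 0.0]
contact_force: [0.1, 0.4, -3.4]
width: 0.0424
```

```bash
python3 go.py .4985 -.3195 .05; python3 sil.py
```

```text
clk 6.55 pos [ 0.4986 -0.3194  0.0808] frac [ 0.0001 -0.0002  0.0616] rows 0.6158369457277187 yaw 73.74 F [ 0.1  0.4 -3.4] w 0.0424
125 203 204 203.5 | 126 203 206 204.5 | 127 203 206 204.5 | 128 203 207 205.0 | 129 204 225 214.5 | 130 204 225 214.5 | 131 204 207 205.5 | 132 204 207 205.5 | 133 205 226 215.5 | 134 205 226 215.5 | 135 205 226 215.5 | 136 206 226 216.0 | 137 206 226 216.0 | 138 206 227 216.5 | 139 206 227 216.5 | 140 206 226 216.0 | 141 207 226 216.5 | 142 207 226 216.5 | 143 207 226 216.5 | 144 207 225 216.0 | 145 208 224 216.0 | 146 209 221 215.0 | 147 210 221 215.5 | 148 215 217 216.0 | 
pred u 201.07222165684232 226.92034034075908 v 114.74228327440514 148.68642600709182 pin tip (np.float64(213.65489549699592), np.float64(130.11430053997873))
```

Emit:
{"fn": "step_arm", "kwargs": {"moves": [0,0,0.01,0,1,0,0,0.02,0,1,0,0,0.03,0,1,0,0,0.04,0,1,0,0,0.046,0,1]}}

```text
clock: 7.1
position: [0.4985, -0.3194, 0.0578]
ee_rot: [-0.0, 0.141, 0.99, 0.0]
contact_force: [0.3, 0.3, -3.7]
width: 0.042
```

Emit:
{"fn": "step_arm", "kwargs": {"moves": [0,0,0.005,0,1,0,0,0.01,0,1,0,0,0.012,0,1,0,0,0.012,0,1]}}

```text
clock: 7.5
position: [0.4986, -0.3194, 0.0523]
ee_rot: [-0.0, 0.141, 0.99, 0.0]
contact_force: [0.5, -0.1, -4.1]
width: 0.0421
```

```bash
python3 go.py .4985 -.3195 .05
```

```text
clk 7.5 pos [ 0.4986 -0.3194  0.0523] frac [ 0.0002 -0.0002  0.0046] rows 0.045702699188496794 yaw 73.74 F [ 0.5 -0.1 -4.1] w 0.0421
```

Emit:
{"fn": "step_arm", "kwargs": {"moves": [0,0,0.002,0,1,0,0,0.004,0,1,0,0,0.005,0,1,0,0,0.005,0,1]}}

```text
clock: 7.9
position: [0.4987, -0.3195, 0.0501]
ee_rot: [0.0, 0.141, 0.99, 0.0]
contact_force: [-0.7, 0.3, -1.4]
width: 0.0419
```

Contact with the base is beginning, so I'll press about 1 mm further, release and rise.

Emit:
{"fn": "step_arm", "kwargs": {"moves": [0,0,0.001,0,1,0,0,0.002,0,1,0,0,0.002,0,1]}}

```text
clock: 8.2
position: [0.4987, -0.3195, 0.05]
ee_rot: [0.0, 0.141, 0.99, -0.0]
contact_force: [-2.4, 0.6, 4.9]
width: 0.042
```

Emit:
{"fn": "step_arm", "kwargs": {"moves": [0,0,0,0,0,0,0,0,0,-0.3,0,0,0,0,-0.7,0,0,0,0,-1,0,0,0,0,-1]}}

```text
clock: 8.7
position: [0.4988, -0.3195, 0.0487]
ee_rot: [0.0, 0.141, 0.99, 0.0]
contact_force: [0.7, -0.4, 0.4]
width: 0.0856
```

Emit:
{"fn": "step_arm", "kwargs": {"moves": [0,0,-0.04,0,-1,0,0,-0.12,0,-1,0,0,-0.2,0,-1,0,0,-0.22,0,-1,0,0,-0.22,0,-1]}}

```text
clock: 9.2
position: [0.4997, -0.3203, 0.1609]
ee_rot: [0.002, 0.141, 0.99, -0.001]
contact_force: [0.2, 0.4, -0.8]
width: 0.0854
```

```bash
python3 go.py .5825 -.0735 .14
python3 - <<'E'
from h import *
a=shot('scene')
P0=np.array([.4985,-.3195,0]);t=np.linspace(0,2*np.pi,90)
print('home rim pred',[proj(a,P0+[0,0,z]) for z in(.02,.07,.08)])
f=a['frame'].copy()[100:190,165:255]
cv2.imwrite('pics/h1.png',cv2.resize(f,(450,450)))
E
```

```text
clk 9.2 pos [ 0.4997 -0.3203  0.1609] frac [-0.0206  0.5203  0.041 ] rows 5.222804965852604 yaw 73.74 F [ 0.2  0.4 -0.8] w 0.0854
home rim pred [(np.float64(217.61787671856695), np.float64(149.7739171445799)), (np.float64(214.33569625101865), np.float64(133.49964471151313)), (np.float64(213.65489549699592), np.float64(130.11430053997873))]
```

View pics/h1.png

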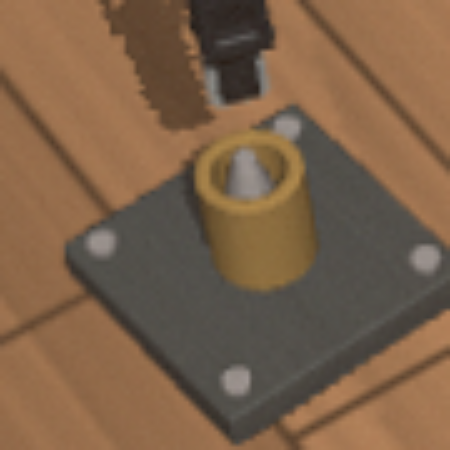

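The crop shows the wide sleeve fully home on the base (about px 216,142), with the pin tip (214,132) showing in its bore. On to sleeve B.

Emit:
{"fn": "step_arm", "kwargs": {"moves": [-0.004,0.1,0.01,0,-1,-0.01,0.2,0.02,0,-1,-0.015,0.3,0.03,0,-1,-0.02,0.4,0.04,0,-1,-0.02,0.5,0.04,0,-1]}}

```text
clock: 9.75
position: [0.5766, -0.0813, 0.1357]
ee_rot: [-0.003, 0.142, 0.99, 0.0]
contact_force: [1.0, -0.7, 0.2]
width: 0.0854
```

Emit:
{"fn": "step_arm", "kwargs": {"moves": [0,0.02,0,0,-1,0,0.02,0,0,-1,0,0.02,0,0,-1]}}

```text
clock: 10.05
position: [0.5798, -0.0745, 0.1375]
ee_rot: [-0.001, 0.141, 0.99, -0.0]
contact_force: [-0.1, -0.2, 0.0]
width: 0.0854
```

```bash
python3 go.py .5825 -.0735 .03
```

```text
clk 10.05 pos [ 0.5798 -0.0745  0.1375] frac [-0.0052  0.0036  0.215 ] rows 2.151292819092388 yaw 73.76 F [-0.1 -0.2  0. ] w 0.0854
```

Emit:
{"fn": "step_arm", "kwargs": {"moves": [-0.005,0.003,0.07,0,-1,-0.005,0.003,0.14,0,-1,-0.005,0.003,0.19,0,-1,-0.005,0.003,0.217,0,-1,-0.005,0.003,0.217,0,-1]}}

```text
clock: 10.55
position: [0.5817, -0.0744, 0.0284]
ee_rot: [-0.002, 0.142, 0.99, 0.0]
contact_force: [-0.2, 1.1, -0.2]
width: 0.0855
```

Emit:
{"fn": "step_arm", "kwargs": {"moves": [0,0,0,0,0,0,0,0,0,0.3,0,0,0,0,1,0,0,0,0,1,0,0,0,0,1], "force": 60}}

```text
clock: 11.05
position: [0.5847, -0.0732, 0.0323]
ee_rot: [0.002, 0.141, 0.99, -0.0]
contact_force: [-0.3, 0.6, 5.7]
width: 0.0426
```

Emit:
{"fn": "step_arm", "kwargs": {"moves": [0,0,0,0,1,0,0,0,0,1,0,0,0,0,1]}}

```text
clock: 11.35
position: [0.5847, -0.0732, 0.0322]
ee_rot: [0.002, 0.141, 0.99, -0.0]
contact_force: [-0.8, 0.4, 5.4]
width: 0.0424
```

Emit:
{"fn": "step_arm", "kwargs": {"moves": [0,0,-0.05,0,1,0,0,-0.12,0,1,0,0,-0.2,0,1,0,0,-0.22,0,1,0,0,-0.22,0,1]}}

```text
clock: 11.85
position: [0.5844, -0.0732, 0.1418]
ee_rot: [0.002, 0.141, 0.99, -0.0]
contact_force: [0.2, -1.2, -5.3]
width: 0.0428
```

```bash
python3 go.py .5175 .283 .14
```

```text
clk 11.85 pos [ 0.5844 -0.0732  0.1418] frac [0.3277 0.6466 0.0026] rows 7.249415006723366 yaw 73.76 F [ 0.2 -1.2 -5.3] w 0.0428
```

Emit:
{"fn": "step_arm", "kwargs": {"moves": [0.04,0.08,0,0,1,0.08,0.16,0,0,1,0.12,0.24,0,0,1,0.16,0.32,0,0,1,0.2,0.4,0,0,1]}}

```text
clock: 12.35
position: [0.5411, 0.1482, 0.1374]
ee_rot: [-0.003, 0.142, 0.99, -0.001]
contact_force: [2.0, 1.1, -4.2]
width: 0.043
```

Emit:
{"fn": "step_arm", "kwargs": {"moves": [0.04,0.08,0,0,1,0.08,0.16,0,0,1,0.11,0.22,0,0,1,0.125,0.243,0,0,1,0.125,0.243,0,0,1]}}

```text
clock: 12.85
position: [0.5153, 0.2821, 0.1379]
ee_rot: [-0.002, 0.14, 0.99, -0.001]
contact_force: [0.1, -0.4, -4.2]
width: 0.0423
```

Emit:
{"fn": "step_arm", "kwargs": {"moves": [0,0,0,0,1,0,0,0,0,1]}}

```text
clock: 13.05
position: [0.5175, 0.2794, 0.1396]
ee_rot: [-0.001, 0.142, 0.99, -0.001]
contact_force: [0.6, 0.4, -3.8]
width: 0.0422
```

```bash
python3 go.py .5175 .283 .042
python3 - <<'E'
from h import *
a=shot('scene'); cv2.imwrite('pics/tr1.png',cv2.resize(a['frame'][280:480,300:500],(500,500)))
E
```

```text
clk 13.05 pos [0.5175 0.2794 0.1396] frac [0.0018 0.0073 0.1951] rows 1.9525941276800143 yaw 73.67 F [ 0.6  0.4 -3.8] w 0.0422
```

View pics/tr1.png

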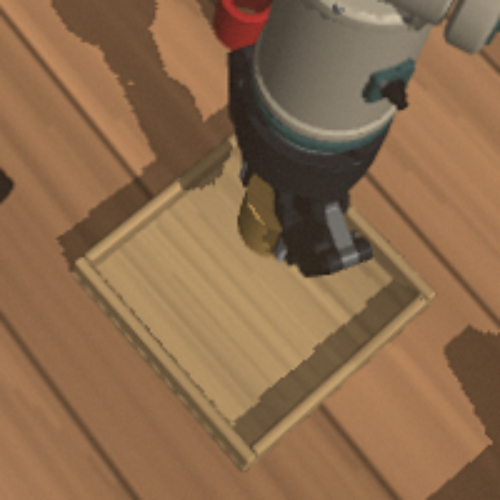

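The crop shows sleeve B held over the tray, clear of the walls. I'll lower it.

Emit:
{"fn": "step_arm", "kwargs": {"moves": [0.002,0.007,0.04,0,1,0.002,0.007,0.08,0,1,0.002,0.007,0.12,0,1,0.002,0.007,0.16,0,1,0.002,0.007,0.18,0,1]}}

```text
clock: 13.6
position: [0.517, 0.283, 0.0488]
ee_rot: [-0.001, 0.142, 0.99, -0.001]
contact_force: [-1.1, -1.1, -5.1]
width: 0.0428
```

Emit:
{"fn": "step_arm", "kwargs": {"moves": [0,0,0.004,0,1,0,0,0.008,0,1,0,0,0.012,0,1,0,0,0.014,0,1,0,0,0.014,0,1]}}

```text
clock: 14.1
position: [0.5178, 0.2848, 0.0439]
ee_rot: [0.0, 0.141, 0.99, 0.0]
contact_force: [0.6, -0.7, -4.7]
width: 0.0422
```

```bash
python3 go.py .5175 .283 .04
```

```text
clk 14.1 pos [0.5178 0.2848 0.0439] frac [-0.0004 -0.0036  0.0079] rows 0.0865150775758005 yaw 73.74 F [ 0.6 -0.7 -4.7] w 0.0422
```

Emit:
{"fn": "step_arm", "kwargs": {"moves": [0,0,0.003,0,1,0,0,0.006,0,1,0,0,0.008,0,1,0,0,0.009,0,1,0,0,0.009,0,1]}}

```text
clock: 14.6
position: [0.5176, 0.2848, 0.0403]
ee_rot: [0.0, 0.141, 0.99, 0.0]
contact_force: [-2.2, -1.2, 5.3]
width: 0.0426
```

Seated, with the force reversed. I'll release and rise.

Emit:
{"fn": "step_arm", "kwargs": {"moves": [0,0,0,0,0,0,0,0,0,-0.3,0,0,0,0,-0.7,0,0,0,0,-1,0,0,0,0,-1]}}

```text
clock: 15.1
position: [0.5178, 0.2847, 0.039]
ee_rot: [0.0, 0.141, 0.99, 0.0]
contact_force: [1.3, 0.8, 0.8]
width: 0.0853
```

Emit:
{"fn": "step_arm", "kwargs": {"moves": [0,0,-0.05,0,-1,0,0,-0.13,0,-1,0,0,-0.22,0,-1,0,0,-0.3,0,-1,0,0,-0.3,0,-1]}}

```text
clock: 15.6
position: [0.5212, 0.2862, 0.1954]
ee_rot: [0.006, 0.141, 0.99, 0.003]
contact_force: [0.4, 0.4, 0.1]
width: 0.0855
```

Emit:
{"fn": "step_arm", "kwargs": {"moves": [0.1,0,-0.02,0,-1,0.2,0,-0.02,0,-1,0.3,0,-0.02,0,-1,0.3,0,-0.02,0,-1,0.3,0,-0.02,0,-1]}}

```text
clock: 16.1
position: [0.3725, 0.3268, 0.1986]
ee_rot: [0.0, 0.14, 0.99, -0.0]
contact_force: [0.8, -1.1, -0.4]
width: 0.0852
```

```bash
python3 go.py .5175 .283 .04
python3 - <<'E'
from h import *
a=shot('scene','f.png');b=shot('top')
for n,P in(('gauge',(.4985,-.3195,.045)),('tray',(.5176,.2848,.033))): print(n,proj(a,P),proj(b,P))
E
```

```text
clk 16.1 pos [0.3725 0.3268 0.1986] frac [-0.3028 -0.0034  0.3173] rows 4.386100248896329 yaw 73.87 F [ 0.8 -1.1 -0.4] w 0.0852
gauge (np.float64(216.0016910868257), np.float64(141.76986462777586)) (np.float64(473.3058274201197), np.float64(230.687795476992))
tray (np.float64(404.2051469046148), np.float64(388.4558742234135)) (np.float64(189.31506382128586), np.float64(217.75252506012035))
```

View pics/f.png

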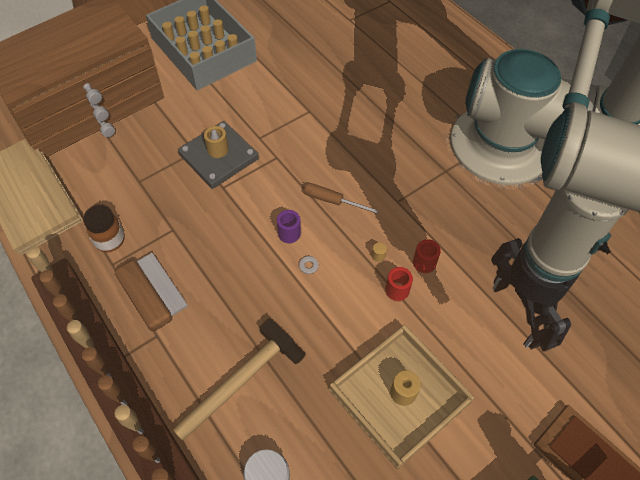

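The final picture shows the wide sleeve home on the gauge at (216,142) and the narrow one upright in the tray at (405,387). Nothing else has moved and the arm is clear.

```bash
python3 -c "
from rig import job; print(job.sign_off())"
```

```text
the job is handed in; nothing more can be done
None
```

Both sleeves are where you asked, let go and standing free, and I handed the job in at about 16 s of the 64 s limit. I slid the wide-bored sleeve down the gauge pin until it sat on the base, then stood the narrow-bored one on the floor of the reject tray.

- **Wide sleeve on the gauge:** in the last picture it is at (216,142), where a fully home sleeve should appear. The tool was 20 mm higher at release than when it gripped the sleeve on the bench, which is the thickness of the base. The force also reversed as the sleeve touched down.
- **Narrow sleeve in the tray:** it stands upright near the centre of the tray, at (405,387) against an expected (404,388). The tool height at release was 8 mm above the bench grip, matching the tray floor.
- **Forces and surroundings:** the wrist force I read between moves stayed below about 10 N. The purple and red sleeves and everything else were left where they were, and the arm ended clear of everything.

No check failed. One small disagreement: the finger opening read about 42 mm on both 44 mm sleeves, but both held without slipping. The last check used only the scene camera and the force readings.

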